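# Load ceramic milling blanks into a gravity-feed lane

### The job

Swing the spring-loaded hold-down finger of the checking jig up and over until it stays open, take out the long ceramic blank under it, lower it lengthwise onto the open upper part of the rack's wide sloped lane and let go there so that it slides down under the bars to the stop. Then load the short blank from the bench into the same lane in the same way, so that it slides down and rests against the long one. Lay the blanks on the slope rather than dropping them, do not disturb the jars, the flask or the narrow block already in the next lane, and leave the finger open.

Things in the scene. Friction and masses are not known exactly. Their poses are not given: they have to be found in the camera images.
- jig: Checking jig, fixed: dark base plate, aluminium bed with its top 30 mm above the bench and a fence 5 mm high, 6 mm thick round a recess 65 x 43 mm. Origin: on the bench under the recess's centre; x along the recess's length, from the finger's knob towards its hinge; z up.
- hinge (a point): Point on the finger's hinge axis, between two steel posts 76 mm tall: at x = 78, y = 0, z = 66 mm in the jig's frame; the axis is parallel to the jig's y.
- hold_finger (a joint): Angle (rad) of the hold-down finger, a steel bar 12 mm wide from the hinge over the blank to the knob. About 0 = pressing on the blank; grows as the knob is lifted, to a stop at 1.9 (leaning back past upright). Over-centre spring: below 0.8 it snaps shut (about 3.5 N at the knob when shut, less as it rises), past 0.8 it swings open by itself to 1.9 and stays.
- knob (a point): Centre of the finger's black knob, a round bar 16 mm in diameter and 24 mm long, lying parallel to the hinge: it can be pinched on its two end faces from above and turns between the pads. It circles the hinge at a radius of 133 mm; shut, it is at x = -55, z = 74 mm in the jig's frame, above and 16 mm clear of the blank's end face.
- long_blank_center (a point): Centre of the long blank, an ivory ceramic block 62 (x) x 40 (y) x 24 (z) mm, 0.11 to 0.23 kg. It starts flat in the jig's recess under the finger, its x along the jig's x, its underside 30 mm and its top 54 mm above the bench.
- short_blank_center (a point): Centre of the short blank, an ivory ceramic block 48 (x) x 40 (y) x 24 (z) mm, 0.08 to 0.17 kg, lying flat on the bench with a jar near each of its 40 mm wide end faces.
- lane: Wide lane of the fixed sloped rack: slippery grey floor inclined 22 degrees, falling towards the robot's side, 240 mm long, 46 mm wide between walls 6 mm high and 3 mm thick. Origin: on the floor's centre line at the stop's face, 35 mm above the bench; x up the slope, y across, z square to the floor. A 30 mm wide lane beside it (centre y = -41 mm) is not to be used.
- lane_top (a point): Middle of the open upper part of the wide lane, on its floor, 180 mm up the slope from the stop. The lane is open from above between 110 and 240 mm up the slope. Below that three steel cross bars (6 mm wide, at 25, 65 and 105 mm, 33 to 37 mm above the floor, on thin posts at the outer edges) bridge the lanes; blanks slide under them. The stop is 26 mm high.
- narrow_block_center (a point): Centre of a narrow ivory block 50 x 25 x 24 mm, already at the stop of the narrow lane; leave it there.
- jar_a_center (a point): Centre of a white screw-cap jar, 34 mm in diameter, 42 mm tall, standing near the short blank; bystander.
- jar_b_center (a point): Centre of a second such jar near the other end of the short blank; bystander.
- flask_center (a point): Centre of an amber bottle, 44 mm in diameter, 110 mm tall, standing on the bench close beside the jig, 98 to 112 mm to its +y side; bystander.
Things that resemble listed ones, but are neither listed nor needed, are in the scene too. Leave any orange look-alike of the part that bears short_blank_center alone. Leave any red look-alike of the part that bears long_blank_center alone.

How it is judged:
By the outcome, as a careful person would: the job done as asked, in the order asked, and still so for the second after the job is handed in, with the robot touching nothing.
It also fails if it takes over 61 s, if anything falls off the work surface, if the arm or the gripper's body presses on something with over 40 N, if the wrist force passes 120 N, or if a joint passes its speed limit or range.

### The arm

A 7-joint arm with a two-finger parallel gripper is mounted at the origin on the work surface. World frame = base frame: x ahead of the robot, y to its left, z up, the work surface at z = 0. Lengths are in m, angles in rad, forces in N, time in s.
With the tool pointing down it reaches from about 0.425 to 0.875 m from the base axis. Payload 8.4 kg.
Tool frame: the origin (TCP) lies on the centre line of the jaws, within the pads' length; the fingertips stand 8 mm ahead of it and the grasp point (between the pads) lies 11 mm behind it (ctrl.tip_extent is the distance from the TCP to the fingertips, in m); z points along the fingers, y is the direction in which the jaws open and shut (so a half turn about z gives the same grasp; the last joint's range is limited). The gripper opens to 85 mm and grips with 20 to 120 N. Pads are 22 mm wide; open, the fingers measure 114 mm over their backs; the gripper's body (76 mm by 85 mm) begins 54 mm behind the grasp point. The pads swing forward as they close: fully open they stand 13 mm farther back than shut.
Start: joints at [1.103, 0.333, 0.04, 1.465, -0.013, 1.343, -0.059], TCP at [0.234, -0.606, 0.239] pointing down, gripper open.
Joint ranges: [-2.58, 2.58], [-0.38, 2.09], [-1.3, 1.39], [0.25, 2.4], [-1.5, 4.64], [0.08, 2.09], [-2.65, 2.65]. Speed limits (rad/s): [2.22, 2.22, 2.79, 2.79, 3.14, 3.14, 3.14].

### API

Orientations are given as a 3x3 rotation matrix whose columns are the frame's x, y, z axes.
In Python, from rig import telemetry, vision, ctrl gives the robot as it stands.
- The arm moves only by the tool drive_tool, never from a script. Its argument "motion" is a list of rows, each a list of 3 entries, a list of its own where there are three numbers: the shift along the world's x, y, z in mm, then the turn, a rotation vector about the world's x, y, z in degrees, then the closure, from 0 (fully open) to 1 (shut). A call has 1 to 12 rows; each row shifts and turns the commanded pose from where the row before left it; what a row does not reach is not made up. A row lasts 1/12 s, in which the tool goes at most 41.7 mm and 7.16 degrees, less where a joint would pass 70% of its speed; a pose out of reach is approached as far as the arm can. A call is refused whole if a number of a shift passes 41.7 or a number of a turn 7.16, either way. A call with a gripper value outside its range is refused whole. The fingers move at their own pace and stop on an object; the grip force is fixed at half the most. Time passes only in rows, so rows that do not move let the fingers close. It gives the time, the measured TCP pose, the force and the opening at its end, in the units of the state.
- telemetry.state(): the state, without advancing time (a new reading comes with each control period).
- vision.read_camera(name): name is "scene" or "top"; returns a dict with "frame" (400x640x3 uint8, red, green, blue), "fx", "fy", "cx", "cy" (pixels), "k1" (the pictures are not rectified: a ray, as slopes to the right and down, at radius r is drawn at 1 + k1 r^2 times it, then the intrinsics apply), "rvec" (rotation vector, rad) and "tvec" (3), from world to camera coordinates, as OpenCV has them. Camera axes: x right, y down, z forward; pixel columns grow to the right and rows downward; lengths in m; the calibration is good to about 2 mm. A picture is of the moment at which its call begins. There is no depth.
- ctrl.hand_in(): hands the job in, once; it reports no verdict.
The state is a dict: "t": time; "qpos": joint angles; "qvel": joint speeds; "effort": joint torques, N m; "tcp_pos": TCP position; "eef_rot": TCP orientation; "contact_force": force on the tool from outside, world axes, zero at the start; "moment": the same for the moment, N m; "gripper_width": finger opening in m.
Only numpy, scipy, OpenCV 4.12 (cv2) and the standard library are available. Lean on these libraries where they do the work, as an engineer would, in place of code of your own. Each camera call takes 0.05 s, during which the arm holds its last target. There are 200 camera calls.

## Working session

There is one attempt and no reset: what is moved stays moved. The work goes in short steps, Python scripts to look and compute and a tool call to move; the robot and the scene stay as the last step left them, time stands still between calls to the robot, and variables do not carry over. Pictures are saved under pics/ and viewed, about 8 in all and at most 12, crops included, and the job is handed in when it is done.

Besides the shell and the picture viewer there is one more tool, called as name([rows], argument=value, ...), one row to a line, values as JSON. drive_tool: Moves the arm, as the interface text tells. Its arguments: {"type":"object","properties":{"motion":{"type":"array","items":{"type":"array"}}},"required":["motion"]}

```bash
mkdir -p pics; ls; python3 - <<'E'
from rig import telemetry, vision, ctrl
import cv2,pickle
s=telemetry.state();print(s)
for n in("scene","top"):
    c=vision.read_camera(n);pickle.dump(c,open(f"pics/{n}0.pkl","wb"))
    cv2.imwrite(f"pics/{n}0.png",c["frame"][:,:,::-1])
    print({k:v for k,v in c.items() if k!="frame"})
print(ctrl.tip_extent)
E
```

```text
pics
{'t': 0.0, 'qpos': array([ 1.10278134,  0.33388604,  0.03990198,  1.46627842, -0.01339783,
        1.34331431, -0.05850418]), 'qvel': array([ 7.40204712e-05, -1.35762136e-03, -7.54837042e-05,  1.49184058e-03,
        2.44886946e-04,  1.54512987e-03, -1.31269286e-04]), 'effort': array([-2.32494704e-04, -6.58550191e+01,  1.36497527e+00, -4.05566704e+01,
        1.66752236e-02,  1.25719912e-02,  1.67114143e-05]), 'tcp_pos': array([ 0.23412579, -0.605887  ,  0.23843423]), 'eef_rot': array([[ 9.32772340e-01,  3.60465365e-01, -6.94601061e-04],
       [ 3.60466014e-01, -9.32771200e-01,  1.46344345e-03],
       [-1.20383187e-04, -1.61543965e-03, -9.99998688e-01]]), 'contact_force': array([-0.07440694, -0.22137798, -0.5590967 ]), 'moment': array([ 0.01473078,  0.01609411, -0.0150299 ]), 'gripper_width': 0.0854058911823244}
{'fx': 388.2339851573907, 'fy': 388.2339851573907, 'cx': 320.508327510418, 'cy': 203.75533462773035, 'k1': -0.09453070571446234, 'rvec': array([ 1.06144714,  2.20026391, -1.23575951]), 'tvec': array([ 0.28542502, -0.12522672,  1.28236415])}
{'fx': 427.41847879445635, 'fy': 427.41847879445635, 'cx': 330.3944036151255, 'cy': 205.35683058608086, 'k1': 0.03656299432684764, 'rvec': array([ 2.16449262, -2.1735695 ,  0.12043469]), 'tvec': array([0.02197405, 0.50485649, 1.00946495])}
0.008
```

View pics/scene0.png

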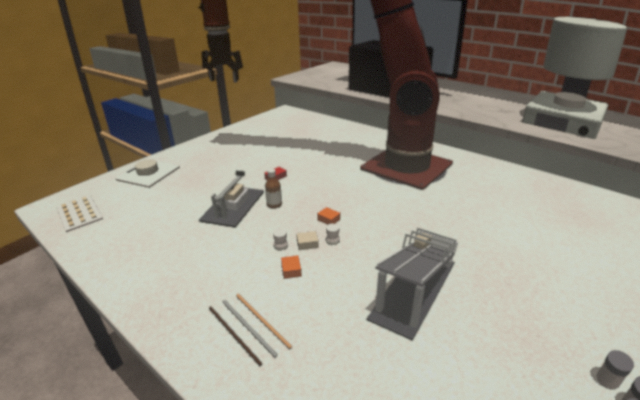

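View pics/top0.png

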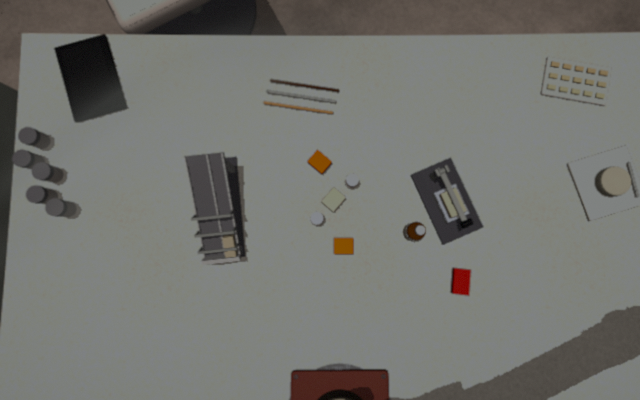

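The scene view shows the jig at about (232,203), the flask at (273,190), the short blank at (307,240) between jars, and the rack at (415,275). In the top view they are at (447,200), (415,231), (333,200) and (215,210). Next I zoom in and measure.

```bash
cat > h.py <<'E'
import numpy as np, cv2, pickle
from rig import telemetry, vision, ctrl
def cam(n): return vision.read_camera(n)
def load(n): return pickle.load(open(f"pics/{n}.pkl","rb"))
def ray(c,uv):
    uv=np.atleast_2d(uv).astype(float)
    d=(uv-[c["cx"],c["cy"]])/[c["fx"],c["fy"]]; p=d.copy()
    for _ in range(20): p=d/(1+c["k1"]*(p**2).sum(1,keepdims=True))
    R=cv2.Rodrigues(c["rvec"])[0]
    return -R.T@c["tvec"], np.c_[p,np.ones(len(p))]@R
def onz(c,uv,z):
    o,d=ray(c,uv); return o+d*((z-o[2])/d[:,2])[:,None]
def proj(c,P):
    D=np.array([c["k1"],0,0,0,0.])
    K=np.array([[c["fx"],0,c["cx"]],[0,c["fy"],c["cy"]],[0,0,1.]])
    return cv2.projectPoints(np.atleast_2d(P).astype(float),c["rvec"],c["tvec"],K,D)[0][:,0]
def crop(c,x0,y0,w,h,s):
    return cv2.resize(c["frame"][y0:y0+h,x0:x0+w,::-1],None,fx=s,fy=s,interpolation=cv2.INTER_CUBIC)
E
python3 - <<'E'
from h import *
t=load("top0");s=load("scene0")
def br(i): return np.clip(i.astype(float)*1.6,0,255).astype(np.uint8)
A=br(crop(t,180,145,70,125,4)) #280x500
B=br(crop(t,405,150,85,100,4)) #340x400
C=crop(s,195,160,100,70,4) #400x280
D=crop(s,365,225,100,110,4)
m=np.zeros((600,800,3),np.uint8)
m[:500,:280]=A; m[:400,285:625]=B
cv2.imwrite("pics/m1.png",m)
m=np.zeros((600,800,3),np.uint8)
m[:280,:400]=C; m[:440,400:800]=D
m[285:565,:360]=br(crop(t,300,145,90,70,4))
cv2.imwrite("pics/m2.png",m)
print([ (n,ray(load(n),[[320,200]])[0]) for n in("top0","scene0")])
E
```

```text
[('top0', array([0.39509089, 0.02497775, 1.05719521])), ('scene0', array([1.06863084, 0.51634663, 0.57707996]))]
```

View pics/m1.png

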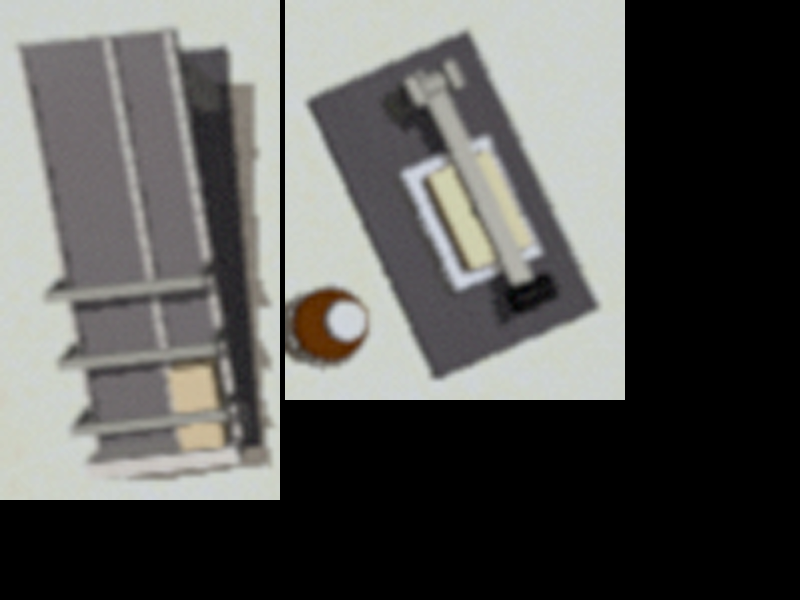

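View pics/m2.png

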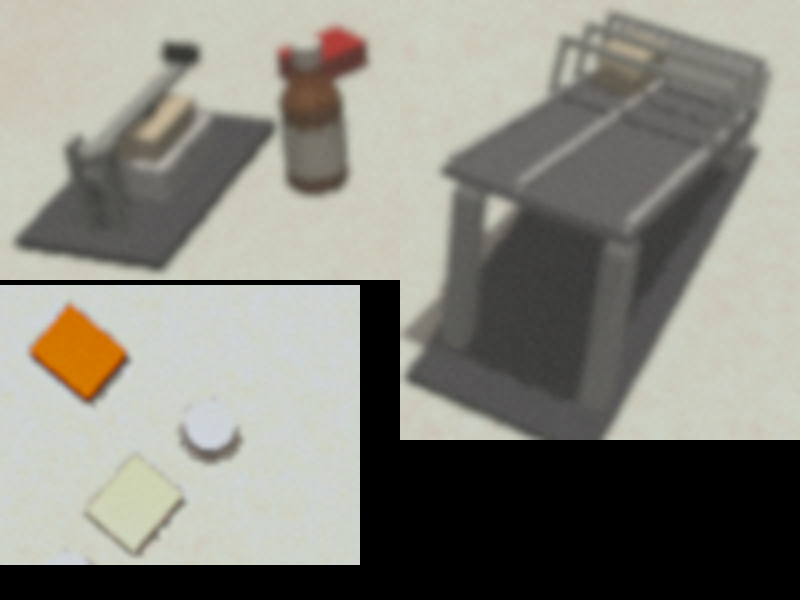

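The mosaics show the jig's knob end pointing towards the robot (knob near top pixel (538,223)/4-scaled crop), with the flask left of it. The wide lane is the left one, with its bars in the lower half, and the short blank lies between two jars. Now I take numeric measurements.

```bash
cat > meas.py <<'E'
from h import *
def kab(L,W): # 2D rigid fit local->world, returns yaw, t, residuals
    L=np.array(L,float);W=np.array(W,float)[:,:2]
    a=L-L.mean(0);b=W-W.mean(0)
    th=np.arctan2((a[:,0]*b[:,1]-a[:,1]*b[:,0]).sum(),(a*b).sum())
    R=np.array([[np.cos(th),-np.sin(th)],[np.sin(th),np.cos(th)]])
    t=W.mean(0)-R@L.mean(0); return th,t,(W-(L@R.T+t))
def blob(m,box=None,largest=True):
    m=m.astype(np.uint8)
    if box: z=np.zeros_like(m);x0,y0,x1,y1=box;z[y0:y1,x0:x1]=m[y0:y1,x0:x1];m=z
    n,l,st,ce=cv2.connectedComponentsWithStats(m)
    k=1+np.argmax(st[1:,4]); return (l==k) if largest else m>0
def rect(c,m,z):
    cs=np.vstack(cv2.findContours(m.astype(np.uint8),cv2.RETR_EXTERNAL,cv2.CHAIN_APPROX_NONE)[0])[:,0]
    w=onz(c,cs,z)[:,:2]; r=cv2.minAreaRect((w*1000).astype(np.float32)); return r
E
python3 - <<'E'
from meas import *
t=load("top0");s=load("scene0")
f=t["frame"].astype(int);g=f.sum(2)/3;rb=f[:,:,0]-f[:,:,2]
for p in[(333,200),(445,205),(430,193),(352,181),(300,230),(440,170),(458,205)]: print(p,f[p[1],p[0]])
plate=blob(g<90,(400,150,495,250)); print("plate",rect(t,plate,.004))
hull=np.zeros(g.shape,np.uint8);cs=cv2.findContours(plate.astype(np.uint8),0,1)[0][0];cv2.fillConvexPoly(hull,cv2.convexHull(cs),1)
hull=cv2.erode(hull,np.ones((5,5)))>0
iv=hull&(rb>18)&(g>100); print("ivory",iv.sum(),rect(t,iv,.054))
fe=hull&(g>100);fe[:184]&=False; fe=blob(fe); print("fence+",rect(t,fe,.035))
sb=blob((rb>18)&(g>100),(318,185,348,215)); print("short",sb.sum(),rect(t,sb,.024))
# lane
d=np.radians(22);S,C=np.sin(d),np.cos(d)
def lz(s_,h): return .035+s_*S+h*C
def pt(mx,my): return [180+(mx-1.5)/4,145+(my-1.5)/4]
def ps(mx,my): return [365+(mx-400-1.5)/4,225+(my-1.5)/4]
pts=[(t,pt(107,38),.24,-.0245,.006),(t,pt(172,31),.24,-.0575,.006),(t,pt(21,46),.24,.026,.003),
 (s,ps(520,183),.24,-.0245,.006),(s,ps(632,220),.24,.026,.005),(s,ps(447,166),.24,-.059,.005),
 (t,pt(151,286),.105,-.0245,.037),(t,pt(163,350),.065,-.0245,.037)]
W=[onz(c,p,lz(a,h))[0] for c,p,a,b,h in pts]
L=[(a*C-h*S,b) for c,p,a,b,h in pts]
th,tt,r=kab(L,W);print("lane yaw",np.degrees(th),tt,"\n",(r*1000).round(1))
E
```

```text
(333, 200) [129 132 113]
(445, 205) [66 62 50]
(430, 193) [50 48 51]
(352, 181) [129 132 136]
(300, 230) [130 131 125]
(440, 170) [95 94 90]
(458, 205) [110 110 105]
plate ((518.1322021484375, -266.99017333984375), (190.35182189941406, 111.78131866455078), 23.074642181396484)
ivory 203 ((508.81829833984375, -269.9263610839844), (58.7464714050293, 36.94755935668945), 23.194637298583984)
fence+ ((515.3414306640625, -286.4894714355469), (93.72434997558594, 20.730459213256836), 22.6997013092041)
short 2 ((544.1407470703125, 14.536036491394043), (3.4701032638549805, 0.0), 135.02142333984375)
lane yaw 8.597008546702149 [0.38724678 0.28337971] 
 [[-0.5  0.4]
 [-1.6 -2.4]
 [ 2.1 -2.1]
 [-0.8  0.8]
 [-2.8 -0.9]
 [ 2.3  3.7]
 [-0.3 -0.6]
 [ 1.6  1.2]]
```

Jig: yaw about 23.1°, recess centre about (0.509, -0.270), with the ivory rectangle size consistent. That puts the knob at about (0.458, -0.292). First move: above the knob, half closing the jaws.

drive_tool([
  [[20,28,0],[0,0,0.5],0.4],
  [[20,28,0],[0,0,0.5],0.4],
  [[20,28,0],[0,0,0.5],0.4],
  [[20,28,0],[0,0,0.5],0.4],
  [[20,28,0],[0,0,0],0.4],
  [[20,28,0],[0,0,0],0.4],
  [[20,28,0],[0,0,0],0.4],
  [[20,28,0],[0,0,0],0.4],
  [[20,28,0],[0,0,0],0.4],
  [[20,28,0],[0,0,0],0.4],
  [[20,28,0],[0,0,0],0.4],
])

```text
t: 1.02
tcp_pos: [0.4548, -0.2967, 0.2391]
eef_rot: [[0.92, 0.393, -0.0], [0.393, -0.92, 0.0], [-0.0, -0.0, -1.0]]
contact_force: [1.9, 0.2, -1.0]
gripper_width: 0.051
```

```bash
python3 - <<'E'
from meas import *
t=load("top0");s=load("scene0")
st=telemetry.state();print(st["t"],st["tcp_pos"],st["gripper_width"],st["eef_rot"].round(3).tolist())
f=t["frame"].astype(int);g=f.sum(2)/3;rb=f[:,:,0]-f[:,:,2]
sb=blob((rb>11)&(g>100),(318,185,348,215)); print("short",sb.sum(),rect(t,sb,.024))
iv=blob((rb>9)&(g>45),(428,180,475,225),False); print("iv",rect(t,iv,.054))
kn=blob(g<24,(450,210,480,232)); ys,xs=np.nonzero(kn);print("knob top",kn.sum(),xs.mean(),ys.mean(),onz(t,[[xs.mean(),ys.mean()]],.074))
fs=s["frame"].astype(int);gs=fs.sum(2)/3
kn=blob(gs<60,(230,165,250,180)); ys,xs=np.nonzero(kn);print("knob sc",kn.sum(),xs.mean(),ys.mean(),onz(s,[[xs.mean(),ys.mean()]],.074))
print("expected knob px",proj(t,[[.458,-.292,.074]]),proj(s,[[.458,-.292,.074]]))
# divider & right-wall lines by subpixel brightness peak
d=np.radians(22);S,C=np.sin(d),np.cos(d)
for (r0,u0,r1,u1,yl) in[(158,207.7,212,217.3,-.0245),(158,224,208,231.5,-.0575)]:
    P=[]
    for r in range(r0,r1):
        u=u0+(u1-u0)*(r-r0)/(r1-r0);k=np.arange(int(u)-3,int(u)+5);w=np.clip(g[r,k]-np.median(g[r,k]),0,None)
        P.append([(w*k).sum()/w.sum(),r])
    P=np.array(P);yaw,o=np.radians(8.6),np.array([.3872,.2834])
    for _ in range(1):
        n=np.array([-S*np.cos(yaw),-S*np.sin(yaw),C]);p0=np.array([*o,.035])+n*.006
        c0,dd=ray(t,P);W=c0+dd*(((p0-c0)@n)/(dd@n))[:,None]
        q=np.polyfit(W[:,0],W[:,1],1);res=W[:,1]-np.polyval(q,W[:,0])
        ex=[-np.sin(yaw),np.cos(yaw)]
        print("wall yaw",np.degrees(np.arctan(q[0])),"rms",res.std()*1e3,"lane-y",((W[:,:2]-o)@ex).mean()*1e3,"exp",yl*1e3, 'x',W[[0,-1],0])
E
```

```text
1.0167 [ 0.4548079  -0.29668058  0.23909745] 0.05101986194681245 [[0.92, 0.393, -0.0], [0.393, -0.92, 0.0], [-0.0, -0.0, -1.0]]
short 308 ((521.3131103515625, 13.429265975952148), (39.226478576660156, 47.08379364013672), 48.669769287109375)
iv ((508.13250732421875, -269.1651611328125), (61.834659576416016, 42.8924560546875), 22.960866928100586)
knob top 77 465.5584415584416 223.23376623376623 [[ 0.45737353 -0.29031908  0.074     ]]
knob sc 8 240.375 173.375 [[ 0.45944934 -0.28631226  0.074     ]]
expected knob px [[466.28340586 222.95912508]] [[239.45399536 172.63853576]]
wall yaw 6.069744607006039 rms 0.13227786914243958 lane-y -20.48363675117044 exp -24.5 x [0.60027606 0.48720078]
wall yaw 6.036039618172805 rms 0.1697140310978217 lane-y -53.25457667239655 exp -57.5 x [0.6006453  0.49609217]
```

Knob measured at (0.458, -0.2905) from the top view and consistent in the scene view. Descend and pinch it.

drive_tool([
  [[3.2,6.2,-10],[0,0,0],0.45],
  [[0,0,-38],[0,0,0],0.45],
  [[0,0,-38],[0,0,0],0.45],
  [[0,0,-35],[0,0,0],0.45],
  [[0,0,-30],[0,0,0],0.45],
  [[0,0,-20],[0,0,0],0.45],
  [[0,0,0],[0,0,0],1],
  [[0,0,0],[0,0,0],1],
  [[0,0,0],[0,0,0],1],
  [[0,0,0],[0,0,0],1],
  [[0,0,0],[0,0,0],1],
])

```text
t: 1.93
tcp_pos: [0.457, -0.2929, 0.0692]
eef_rot: [[0.92, 0.392, -0.0], [0.392, -0.92, -0.001], [-0.001, 0.001, -1.0]]
contact_force: [-4.5, -3.2, -4.4]
gripper_width: 0.023
```

```bash
python3 - <<'E'
from meas import *
t=load("top0");s=load("scene0");f=t["frame"].astype(int);g=f.sum(2)/3
d=np.radians(22);S,C=np.sin(d),np.cos(d)
yaw,o=np.radians(6),np.array([.390,.290])
for it in range(6):
    n=np.array([-S*np.cos(yaw),-S*np.sin(yaw),C]);ex=np.array([np.cos(yaw),np.sin(yaw)]);ey=np.array([-ex[1],ex[0]])
    ys=[];yw=[]
    for (r0,u0,r1,u1,yl) in[(158,207.7,212,217.3,-.0245),(158,224,208,231.5,-.0575)]:
        P=[]
        for r in range(r0,r1):
            u=u0+(u1-u0)*(r-r0)/(r1-r0);k=np.arange(int(u)-3,int(u)+5);w=np.clip(g[r,k]-np.median(g[r,k]),0,None);P.append([(w*k).sum()/w.sum(),r])
        p0=np.array([*o,.035])+n*.006;c0,dd=ray(t,np.array(P));W=c0+dd*(((p0-c0)@n)/(dd@n))[:,None]
        q=np.polyfit(W[:,0],W[:,1],1);yw.append(np.arctan(q[0]));ys.append(((W[:,:2]-o)@ey).mean()-yl)
    # x from upper end (s=.24) : top view + scene view
    def pt(mx,my): return [180+(mx-1.5)/4,145+(my-1.5)/4]
    def ps(mx,my): return [365+(mx-400-1.5)/4,225+(my-1.5)/4]
    xs=[]
    for c,p,a,h in[(t,pt(107,38),.24,.006),(t,pt(172,31),.24,.006),(t,pt(21,46),.24,.003),(s,ps(520,183),.24,.006),(s,ps(632,220),.24,.005),(s,ps(447,166),.24,.005),(t,pt(151,291),.105,.037),(t,pt(163,355),.065,.037)]:
        xs.append((onz(c,p,.035+a*S+h*C)[0,:2]-o)@ex-(a*C-h*S))
    yaw=np.mean(yw);o=o+ey*np.mean(ys)+ex*np.median(xs)
print(np.degrees(yw),np.degrees(yaw),o,np.array(ys)*1e3,(np.array(xs)*1e3).round(1))
top=np.array([*o,.035])+.18*np.array([C*ex[0],C*ex[1],S]);print("lane_top",top)
E
```

```text
[6.06436217 6.03125953] 6.047810852184097 [0.38634257 0.29437013] [-0.06449396  0.06449396] [ 0.1  0.3  0.3 -0.1 -4.5  4.8 -2.4 -0.3]
lane_top [0.55230679 0.31195371 0.10242919]
```

Pinched: the width is 23 mm on the 24 mm knob. The jaws self-centred about 2 mm towards -y, so the jig sits slightly that way from my estimate. Now the arc about the hinge, to about 1.4 rad.

drive_tool([
  [[2.8,-0.5,18.4],[0,0,0],1],
  [[4.8,1.4,18],[0,0,0],1],
  [[6.8,2.9,17],[0,0,0],1],
  [[9,3.8,15.9],[0,0,0],1],
  [[10.9,4.6,14.3],[0,0,0],1],
  [[12.6,5.4,12.6],[0,0,0],1],
  [[14.2,6,10.5],[0,0,0],1],
  [[15.4,6.5,8.3],[0,0,0],1],
  [[16.2,6.9,5.8],[0,0,0],1],
  [[16.8,7.2,3.4],[0,0,0],1],
])

```text
t: 2.77
tcp_pos: [0.5676, -0.2457, 0.1941]
eef_rot: [[0.919, 0.394, 0.0], [0.394, -0.919, 0.002], [0.001, -0.001, -1.0]]
contact_force: [-1.1, 3.6, -5.7]
gripper_width: 0.0222
```

drive_tool([
  [[0,0,0],[0,0,0],0.5],
  [[0,0,0],[0,0,0],0.4],
  [[0,0,0],[0,0,0],0.4],
  [[0,0,20],[0,0,0],0.3],
  [[-10,-4,30],[0,0,0],0.3],
  [[-20,-8,10],[0,0,0],0.3],
  [[-30,-13,0],[0,0,0],0.3],
  [[0,0,0],[0,0,0],0.3],
])

```text
t: 3.43
tcp_pos: [0.5023, -0.2777, 0.2544]
eef_rot: [[0.922, 0.386, 0.0], [0.386, -0.922, -0.004], [-0.001, 0.003, -1.0]]
contact_force: [1.7, -1.6, -0.4]
gripper_width: 0.0599
```

```bash
python3 - <<'E'
from meas import *
s=cam("scene");t=cam("top")
pickle.dump(s,open("pics/s1.pkl","wb"));pickle.dump(t,open("pics/t1.pkl","wb"))
m=np.zeros((500,800,3),np.uint8)
m[:480,:400]=crop(s,180,120,100,120,4)
m[:400,400:800]=np.clip(crop(t,395,150,100,100,4)*1.5,0,255)
cv2.imwrite("pics/m3.png",m)
E
```

```text
(no output)
```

View pics/m3.png

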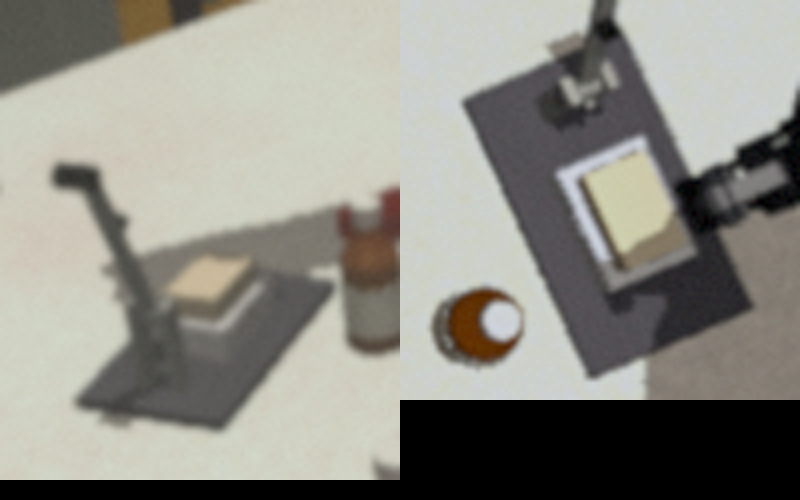

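The finger stays open (knob at scene crop (75,175), leaning back) and the long blank is uncovered, with the flask undisturbed. Descend onto the blank, stopping a little high to check for contact.

drive_tool([
  [[6,6,-20],[0,0,0.3],0.32],
  [[0,0,-40],[0,0,0],0.32],
  [[0,0,-40],[0,0,0],0.32],
  [[0,0,-40],[0,0,0],0.32],
  [[0,0,-30],[0,0,0],0.32],
  [[0,0,-20],[0,0,0],0.32],
  [[0,0,-14],[0,0,0],0.32],
  [[0,0,0],[0,0,0],0.32],
])

```text
t: 4.2
tcp_pos: [0.5113, -0.2654, 0.045]
eef_rot: [[0.917, 0.398, -0.005], [0.398, -0.917, 0.003], [-0.003, -0.005, -1.0]]
contact_force: [-1.1, 0.9, 0.4]
gripper_width: 0.0578
```

```bash
python3 - <<'E'
from meas import *
st=telemetry.state();print(st["tcp_pos"],st["contact_force"],st["gripper_width"])
s=cam("scene");t=cam("top")
m=np.zeros((500,800,3),np.uint8)
m[:480,:480]=crop(s,190,150,80,80,6)
m[:320,480:800]=np.clip(crop(t,415,160,80,80,4)*1.5,0,255)
for z in(0,.008,-.009): print(z,proj(s,st["tcp_pos"]-[0,0,z]))
cv2.imwrite("pics/m4.png",m)
E
```

```text
[ 0.51134936 -0.26538791  0.0449554 ] [-1.11373748  0.86890368  0.36032255] 0.057830191376797624
0 [[232.41219473 191.74663164]]
0.008 [[232.80979514 194.23552448]]
-0.009 [[231.96206743 188.92363173]]
```

View pics/m4.png

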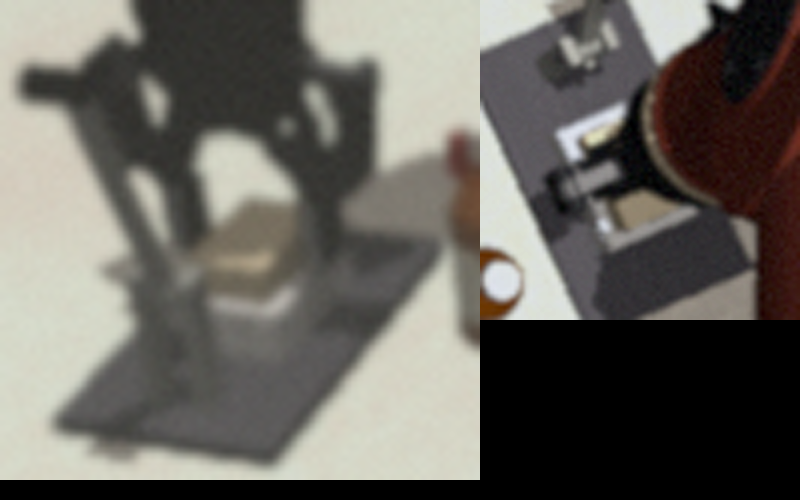

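The jaws straddle the blank with no contact force. The TCP is about 5 mm off in y, so I correct that, lift 2 mm and close.

drive_tool([
  [[-2.5,-4.5,2.5],[0,0,0],0.32],
  [[0,0,0],[0,0,0],0.32],
  [[0,0,0],[0,0,0],0.45],
  [[0,0,0],[0,0,0],0.6],
  [[0,0,0],[0,0,0],1],
  [[0,0,0],[0,0,0],1],
  [[0,0,0],[0,0,0],1],
])

```text
t: 4.88
tcp_pos: [0.5109, -0.2716, 0.0525]
eef_rot: [[0.918, 0.397, 0.001], [0.397, -0.918, -0.001], [0.001, 0.001, -1.0]]
contact_force: [-2.6, 1.1, 9.3]
gripper_width: 0.0383
```

Width is 38 mm on the 40 mm blank, so it is held. Lift clear and travel to above the lane, turning to its yaw and slope.

drive_tool([
  [[0,0,10],[0,0,0],1],
  [[0,0,30],[0,0,0],1],
  [[0,0,40],[0,0,0],1],
  [[0,0,40],[0,0,0],1],
  [[1,15,8],[0,0,0],1],
  [[1,30,8],[0,0,-3],1],
  [[1,38,8],[0,0,-4.5],1],
  [[1,38,8],[0,0,-5],1],
  [[1,38,8],[0,0,-4.8],1],
  [[1,38,8],[0,0,0],1],
  [[1,38,8],[0,0,0],1],
  [[1,38,8],[0,0,0],1],
])

```text
t: 5.88
tcp_pos: [0.518, 0.0036, 0.2361]
eef_rot: [[0.994, 0.107, 0.001], [0.107, -0.994, -0.0], [0.001, 0.001, -1.0]]
contact_force: [0.7, 0.3, -1.4]
gripper_width: 0.0381
```

drive_tool([
  [[0.5,38,0],[0,0,0],1],
  [[0.5,38,0],[0,0,0],1],
  [[0.5,38,0],[0.4,-4,0],1],
  [[0.5,38,0],[0.5,-4.5,0],1],
  [[0.5,38,0],[0.5,-4.5,0],1],
  [[0.5,38,0],[0.5,-4.5,0],1],
  [[0.7,35,0],[0.42,-4.38,0],1],
  [[0,26,0],[0,0,0],1],
  [[0,14,0],[0,0,0],1],
  [[0,4,0],[0,0,0],1],
  [[0,0,0],[0,0,0],1],
  [[0,0,0],[0,0,0],1],
])

```text
t: 6.88
tcp_pos: [0.5223, 0.3076, 0.2349]
eef_rot: [[0.922, 0.106, 0.372], [0.099, -0.994, 0.039], [0.374, 0.001, -0.927]]
contact_force: [-0.4, -0.4, -2.1]
gripper_width: 0.0381
```

```bash
python3 - <<'E'
from meas import *
st=telemetry.state();print(st["tcp_pos"],st["eef_rot"].round(4).tolist(),st["contact_force"],st["gripper_width"])
s=cam("scene");t=cam("top")
pickle.dump(s,open("pics/s2.pkl","wb"));pickle.dump(t,open("pics/t2.pkl","wb"))
m=np.zeros((520,800,3),np.uint8)
m[:520,:480]=crop(s,370,170,120,130,4)
m[:480,480:800]=np.clip(crop(t,175,140,80,120,4)*1.5,0,255)
cv2.imwrite("pics/m5.png",m)
E
```

```text
[0.52234116 0.30755068 0.23488451] [[0.9221, 0.1058, 0.3721], [0.0985, -0.9944, 0.0386], [0.3741, 0.0011, -0.9274]] [-0.38408947 -0.39076084 -2.1232693 ] 0.03812923298216593
```

View pics/m5.png

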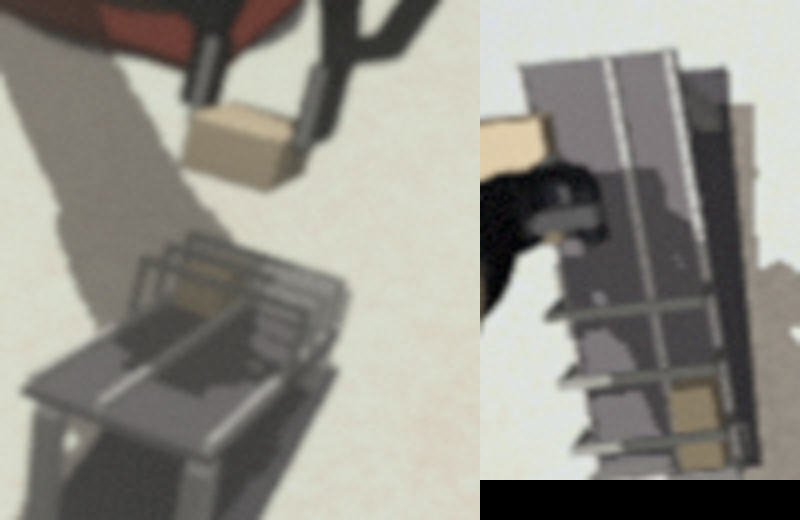

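The blank is held above the lane, tilted. The scene crop shows its front face with corners near (195,108), (300,130), (270,190) and (185,165), and the fingertips only about half-way down it. I compare that with the prediction from the TCP.

```bash
python3 - <<'E'
from meas import *
s=load("s2");t=load("t2");p=np.array([.52234,.30755,.23488]);R=np.array([[0.9221,0.1058,0.3721],[0.0985,-0.9944,0.0386],[0.3741,0.0011,-0.9274]])
for dz in(.0095,):
  for n,x,y,z in[("TF -y",.031,.02,-.012),("TF +y",.031,-.02,-.012),("BF -y",.031,.02,.012),("BF +y",.031,-.02,.012)]:
    q=proj(s,p+R@[x,y,z+dz])[0];print(n,q.round(1),((q-[370,170])*4+1.5).round(0), "top",((proj(t,p+R@[x,y,z+dz])[0]-[175,140])*4+1.5+[480,0]).round(0))
# lane predicted corners at upper end, in scene & top crops
o=np.array([.38634,.29437,.035]);yw=np.radians(6.05);d=np.radians(22)
ex=np.array([np.cos(d)*np.cos(yw),np.cos(d)*np.sin(yw),np.sin(d)]);ey=np.array([-np.sin(yw),np.cos(yw),0]);n=np.cross(ex,ey)
for a,b,h in[(.24,-.0245,.006),(.24,.026,.006),(.24,-.0575,.006),(.24,.026,0)]:
  P=o+ex*a+ey*b+n*h
  print(a,b,h,((proj(s,P)[0]-[370,170])*4+1.5).round(0),((proj(t,P)[0]-[175,140])*4+1.5+[480,0]).round(0))
f=s["frame"].astype(int)
# ivory mask extents
iv=blob(((f[:,:,0]-f[:,:,2])>22)&(f.sum(2)>240)&(f[:,:,0]-f[:,:,1]<45),(412,190,450,222));c=cv2.approxPolyDP(cv2.findContours(iv.astype(np.uint8),0,1)[0][0],1.2,True)[:,0]
print(iv.sum(),((c-[370,170])*4+1.5).tolist())
print("err target yaw: blank axes in lane frame",(np.c_[ex,ey,n].T@R).round(3).tolist(),(np.c_[ex,ey,n].T@(p-o)).round(4))
E
```

```text
TF -y [416.5 197. ] [188. 110.] top [537. 118.]
TF +y [440.1 203.7] [282. 136.] top [453. 126.]
BF -y [413. 211.] [174. 165.] top [551. 108.]
BF +y [436.4 218. ] [267. 193.] top [468. 117.]
0.24 -0.0245 0.006 [101. 403.] [606.  58.]
0.24 0.026 0.006 [213. 446.] [513.  68.]
0.24 -0.0575 0.006 [ 31. 377.] [666.  52.]
0.24 0.026 0 [209. 459.] [516.  66.]
437 [[193.5, 113.5], [185.5, 165.5], [269.5, 185.5], [289.5, 141.5], [289.5, 121.5], [237.5, 101.5]]
err target yaw: blank axes in lane frame [[1.0, 0.001, -0.001], [0.001, -1.0, -0.001], [-0.001, 0.001, -1.0]] [ 0.2016 -0.0012  0.1341]
```

drive_tool([
  [[3,0.6,-18],[0,0,0],1],
  [[4,0.7,-25],[0,0,0],1],
  [[4,0.7,-25],[0,0,0],1],
  [[3,0.5,-18],[0,0,0],1],
  [[2.3,0.4,-12.6],[0,0,0],1],
  [[0,0,0],[0,0,0],1],
  [[0,0,0],[0,0,0],1],
])

```text
t: 7.57
tcp_pos: [0.5387, 0.3103, 0.1361]
eef_rot: [[0.922, 0.105, 0.372], [0.098, -0.994, 0.038], [0.374, 0.001, -0.928]]
contact_force: [0.0, 0.5, -0.9]
gripper_width: 0.0383
```

```bash
cat > lane.py <<'E'
from meas import *
o=np.array([.38634,.29437,.035]);yw=np.radians(6.05);d=np.radians(22)
ex=np.array([np.cos(d)*np.cos(yw),np.cos(d)*np.sin(yw),np.sin(d)]);ey=np.array([-np.sin(yw),np.cos(yw),0]);n=np.cross(ex,ey)
M=np.c_[ex,ey,n]
def inlane(p): return M.T@(np.asarray(p)-o)
E
python3 - <<'E'
from lane import *
st=telemetry.state();print(st["tcp_pos"],(inlane(st["tcp_pos"])*1000).round(1),st["contact_force"],(M.T@st["eef_rot"]).round(3).tolist())
s=cam("scene");t=cam("top")
pickle.dump(s,open("pics/s3.pkl","wb"));pickle.dump(t,open("pics/t3.pkl","wb"))
m=np.zeros((600,800,3),np.uint8)
m[:480,:480]=crop(s,375,225,80,80,6)
m[:480,480:800]=np.clip(crop(t,180,145,40,60,8)*1.5,0,255)
p,R=st["tcp_pos"],st["eef_rot"]
for nm,x,y,z in[("TF -y",.031,.02,-.012),("TF +y",.031,-.02,-.012),("BF -y",.031,.02,.012),("BF +y",.031,-.02,.012)]:
    q=p+R@[x,y,z+.0095];print(nm,(proj(s,q)[0]-[375,225])*6+2.5,(proj(t,q)[0]-[180,145])*8+3.5+[480,0])
for a,b,h in[(.24,-.0245,.006),(.24,.023,.006),(.24,.026,.006)]:
    q=o+ex*a+ey*b+n*h;print((a,b,h),(proj(s,q)[0]-[375,225])*6+2.5,(proj(t,q)[0]-[180,145])*8+3.5+[480,0])
cv2.imwrite("pics/m6.png",m)
E
```

```text
[0.53867173 0.31028202 0.13607239] [179.9  -0.2  36.3] [ 0.0179031   0.50480901 -0.87254839] [[1.0, 0.0, -0.001], [0.0, -1.0, -0.001], [-0.001, 0.001, -1.0]]
TF -y [195.76751975 152.28830021] [666.77946036 205.88334542]
TF +y [327.21129369 198.18184105] [516.44314238 221.67571226]
BF -y [176.09564685 228.16763174] [688.00527749 189.10100415]
BF +y [305.86856191 275.55994424] [541.43124577 204.48380663]
(0.24, -0.0245, 0.006) [121.11310789 275.45022372] [691.65386268  77.33011492]
(0.24, 0.023, 0.006) [279.45586449 335.23104395] [517.55390259  95.37486673]
(0.24, 0.026, 0.006) [289.7658312  339.11465459] [506.52833456  96.51445194]
```

View pics/m6.png

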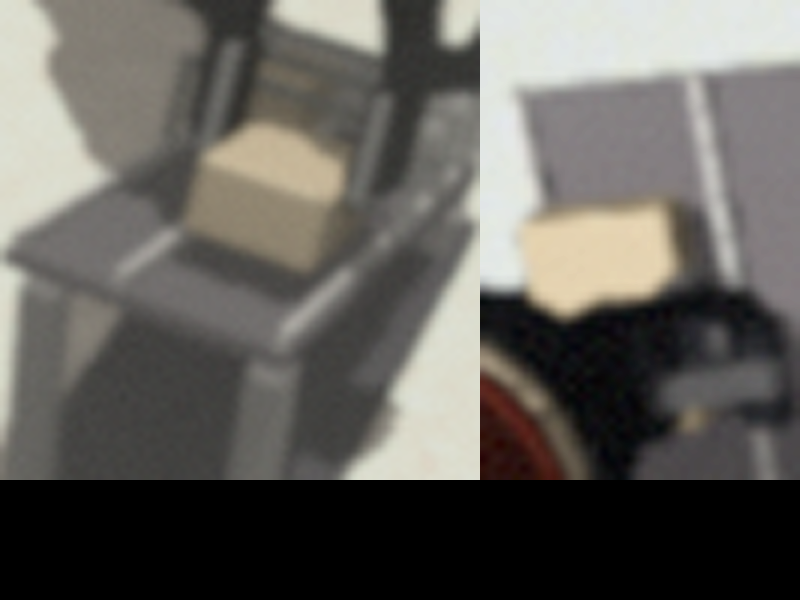

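The two views bracket the nominal (top about 1.6 mm to -y, scene about 1.2 mm to +y), so y = 0 is kept. The clearance is 3 mm each side. Lower towards the floor.

drive_tool([
  [[0.9,0.1,-2.2],[0,0,0],1],
  [[0.9,0.1,-2.2],[0,0,0],1],
  [[0.9,0.1,-2.2],[0,0,0],1],
  [[0.9,0.1,-2.2],[0,0,0],1],
  [[0.7,0.1,-1.8],[0,0,0],1],
  [[0.4,0,-1],[0,0,0],1],
  [[0,0,0],[0,0,0],1],
  [[0,0,0],[0,0,0],1],
])

```text
t: 8.33
tcp_pos: [0.5431, 0.312, 0.1247]
eef_rot: [[0.922, 0.107, 0.372], [0.099, -0.994, 0.04], [0.374, 0.001, -0.927]]
contact_force: [-0.5, 0.3, -1.9]
gripper_width: 0.0379
```

drive_tool([
  [[0.3,0,-0.6],[0,0,0],1],
  [[0.3,0,-0.6],[0,0,0],1],
  [[0.2,0,-0.6],[0,0,0],1],
  [[0,0,0],[0,0,0],1],
  [[0,0,0],[0,0,0],1],
])

```text
t: 8.75
tcp_pos: [0.544, 0.3123, 0.1238]
eef_rot: [[0.922, 0.107, 0.373], [0.099, -0.994, 0.04], [0.375, 0.001, -0.927]]
contact_force: [-5.3, -2.6, 5.4]
gripper_width: 0.0381
```

drive_tool([
  [[-0.3,-1.2,0.8],[0,0,0],1],
  [[0,0,0],[0,0,0],1],
  [[0,0,0],[0,0,0],1],
])

```text
t: 9.0
tcp_pos: [0.5437, 0.3107, 0.1237]
eef_rot: [[0.922, 0.107, 0.373], [0.099, -0.994, 0.039], [0.375, 0.0, -0.927]]
contact_force: [0.5, 0.3, -1.5]
gripper_width: 0.038
```

Light touch on the floor and free to shift laterally. Release.

drive_tool([
  [[0.1,0,-0.4],[0,0,0],1],
  [[0,0,0],[0,0,0],0.48],
  [[0,0,0],[0,0,0],0.42],
  [[0,0,0],[0,0,0],0.4],
  [[0,0,0],[0,0,0],0.4],
  [[0,0,0],[0,0,0],0.4],
  [[0,0,0],[0,0,0],0.4],
  [[0,0,0],[0,0,0],0.4],
])

```text
t: 9.67
tcp_pos: [0.5438, 0.3108, 0.1234]
eef_rot: [[0.922, 0.107, 0.373], [0.099, -0.994, 0.04], [0.375, 0.0, -0.927]]
contact_force: [0.8, 0.3, 0.4]
gripper_width: 0.0513
```

```bash
python3 - <<'E'
from lane import *
st=telemetry.state();print(st["contact_force"],st["gripper_width"])
s=cam("scene");t=cam("top")
pickle.dump(s,open("pics/s4.pkl","wb"));pickle.dump(t,open("pics/t4.pkl","wb"))
m=np.zeros((500,800,3),np.uint8)
m[:500,:400]=crop(s,365,205,100,125,4)
m[:500,440:760]=np.clip(crop(t,175,145,80,125,4)*1.5,0,255)
cv2.imwrite("pics/m7.png",m)
E
```

```text
[0.76732017 0.25758546 0.38852775] 0.051349643549798346
```

View pics/m7.png

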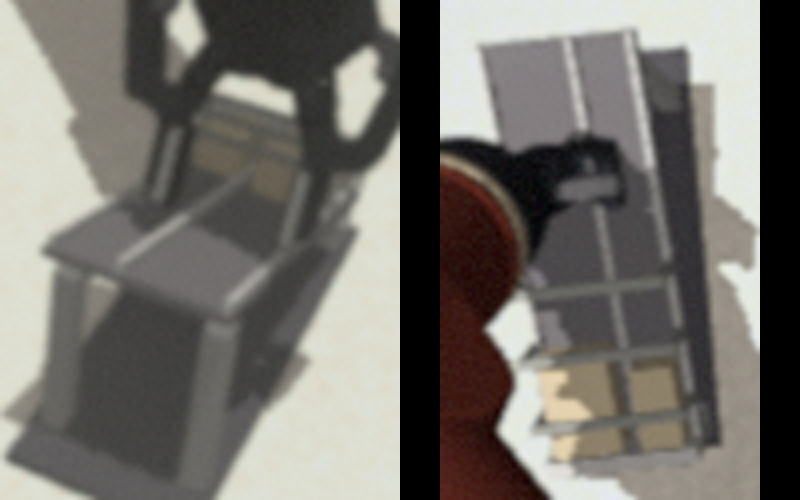

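The long blank (top crop (585,405)) lies at the stop, beside the narrow block, in the wide lane. Retract square to the floor, level the tool and go to the short blank.

drive_tool([
  [[-4,-0.4,10],[0,0,0],0.35],
  [[-9,-1,22],[0,0,0],0.25],
  [[-9.4,-1,23.6],[-0.58,5.47,0],0.25],
  [[0,-15,0],[-0.58,5.47,0],0.25],
  [[0,-30,0],[-0.58,5.47,0],0.25],
  [[0,-35,0],[-0.58,5.47,0],0.25],
  [[0,-35,0],[0,0,-6],0.25],
  [[0,-35,0],[0,0,-6],0.25],
  [[0,-35,0],[0,0,-6],0.25],
  [[0,-35,0],[0,0,-6],0.25],
  [[0,-35,0],[0,0,-6],0.25],
  [[0,-25,0],[0,0,-6],0.25],
])

```text
t: 10.77
tcp_pos: [0.5211, 0.0253, 0.1799]
eef_rot: [[0.864, -0.504, 0.001], [-0.504, -0.864, -0.0], [0.001, -0.0, -1.0]]
contact_force: [-0.1, -0.4, -0.1]
gripper_width: 0.064
```

drive_tool([
  [[0,-12,0],[0,0,-6],0.25],
  [[0,-3,0],[0,0,-5.4],0.25],
  [[0,0,0],[0,0,0],0.25],
  [[0,0,0],[0,0,0],0.25],
  [[0,0,0],[0,0,0],0.25],
])

```text
t: 11.18
tcp_pos: [0.5214, 0.0145, 0.1795]
eef_rot: [[0.755, -0.656, 0.001], [-0.656, -0.755, 0.001], [0.0, -0.001, -1.0]]
contact_force: [-0.2, -0.1, -0.4]
gripper_width: 0.064
```

```bash
python3 - <<'E'
from lane import *
st=telemetry.state();R=st["eef_rot"];print(st["qpos"].round(2))
print("yaw x",np.degrees(np.arctan2(R[1,0],R[0,0])),"need -41.3; tilt",R[:,2].round(4),"shift mm",(np.array([.5213,.0134,.012])-st["tcp_pos"])*1000)
t=cam("top");f=t["frame"].astype(int);g=f.sum(2)/3;rb=f[:,:,0]-f[:,:,2]
s=cam("scene");fs=s["frame"].astype(int)
sb=blob((fs[:,:,0]-fs[:,:,2]>38)&(fs[:,:,0]-fs[:,:,1]<40),(292,225,325,255));print("scene ivory",sb.sum(),rect(s,sb,.018), [proj(s,[.5213,.0134,z]) for z in(.012,.024)], np.argwhere(sb).mean(0))
E
```

```text
[ 0.32  0.15 -0.47  1.83  0.07  1.18 -2.46]
yaw x -41.00522176533064 need -41.3; tilt [ 6.e-04  5.e-04 -1.e+00] shift mm [-1.10978180e-01 -1.05009948e+00 -1.67461187e+02]
scene ivory 59 ((504.65283203125, 18.154233932495117), (32.5767822265625, 16.8531494140625), 40.558494567871094) [array([[306.58233646, 240.58518595]]), array([[306.38289724, 236.56235829]])] [236.69491525 312.54237288]
```

Over the short blank; the yaw matches. Descend to the same grasp height above its underside (22.5 mm) and close.

drive_tool([
  [[0,-1,-20],[0,0,-0.3],0.25],
  [[0,0,-38],[0,0,0],0.25],
  [[0,0,-38],[0,0,0],0.25],
  [[0,0,-32],[0,0,0],0.25],
  [[0,0,-18],[0,0,0],0.3],
  [[0,0,-11],[0,0,0],0.3],
  [[0,0,0],[0,0,0],0.3],
  [[0,0,0],[0,0,0],0.45],
  [[0,0,0],[0,0,0],0.6],
  [[0,0,0],[0,0,0],1],
  [[0,0,0],[0,0,0],1],
  [[0,0,0],[0,0,0],1],
])

```text
t: 12.28
tcp_pos: [0.5227, 0.0126, 0.0237]
eef_rot: [[0.748, -0.663, 0.003], [-0.663, -0.748, -0.0], [0.002, -0.002, -1.0]]
contact_force: [-1.8, 0.3, 8.1]
gripper_width: 0.0378
```

drive_tool([
  [[0,0,10],[0,0,0],1],
  [[0,0,30],[0,0,0],1],
  [[0,0,40],[0,0,0],1],
  [[0,0,40],[0,0,5.9],1],
  [[0,0,40],[0,0,5.9],1],
  [[0,15,5],[0,0,5.9],1],
  [[0,30,5],[0,0,5.9],1],
  [[0,36,5],[0,0,5.9],1],
  [[0,36,5],[0,0,5.9],1],
  [[0,36,5],[0,0,5.9],1],
  [[0,36,5],[0,0,6.1],1],
  [[0,36,5],[0,0,0],1],
])

```text
t: 13.28
tcp_pos: [0.521, 0.2389, 0.2185]
eef_rot: [[0.994, 0.108, 0.001], [0.108, -0.994, -0.0], [0.001, 0.0, -1.0]]
contact_force: [1.3, 0.4, -1.4]
gripper_width: 0.038
```

drive_tool([
  [[0,36,0],[0.58,-5.47,0],1],
  [[0,24,0],[0.58,-5.47,0],1],
  [[0,10,0],[0.58,-5.47,0],1],
  [[0,0,0],[0.58,-5.47,0],1],
  [[3,0.4,-14],[0,0,0],1],
  [[4.3,0.5,-22],[0,0,0],1],
  [[4.3,0.5,-22],[0,0,0],1],
  [[3.2,0.4,-14],[0,0,0],1],
  [[2,0.3,-7.8],[0,0,0],1],
  [[0,0,0],[0,0,0],1],
  [[0,0,0],[0,0,0],1],
  [[0,0,0],[0,0,0],1],
])

```text
t: 14.28
tcp_pos: [0.5386, 0.31, 0.1387]
eef_rot: [[0.922, 0.102, 0.374], [0.094, -0.995, 0.04], [0.376, -0.002, -0.927]]
contact_force: [-0.4, -0.3, -1.4]
gripper_width: 0.0381
```

```bash
python3 - <<'E'
from lane import *
st=telemetry.state();R=st["eef_rot"];print((inlane(st["tcp_pos"])*1000).round(2),(M.T@R).round(4).tolist(),st["contact_force"],st["gripper_width"])
dl=np.array([180,0,22.5])-inlane(st["tcp_pos"])*1000;print("world shift to s180,y0,n22.5",(M@dl).round(2))
E
```

```text
[180.76  -0.48  38.81] [[1.0, -0.0039, 0.0017], [-0.0039, -1.0, 0.0007], [0.0017, -0.0007, -1.0]] [-0.40744039 -0.34374211 -1.4078943 ] 0.0381268333053175
world shift to s180,y0,n22.5 [  5.32   1.04 -15.41]
```

Aligned within 0.3°. Lower by about 14.5 mm along the normal, gently.

drive_tool([
  [[0.9,0.2,-2.4],[0,0,0],1],
  [[0.9,0.2,-2.4],[0,0,0],1],
  [[0.9,0.2,-2.4],[0,0,0],1],
  [[0.9,0.1,-2.4],[0,0,0],1],
  [[0.8,0.1,-2.2],[0,0,0],1],
  [[0.4,0,-1.2],[0,0,0],1],
  [[0,0,0],[0,0,0],1],
  [[0,0,0],[0,0,0],1],
])

```text
t: 14.95
tcp_pos: [0.543, 0.3106, 0.1247]
eef_rot: [[0.922, 0.102, 0.373], [0.094, -0.995, 0.04], [0.375, -0.001, -0.927]]
contact_force: [-3.9, -2.4, 4.7]
gripper_width: 0.0379
```

drive_tool([
  [[0.2,0,-0.4],[0,0,0],1],
  [[0.2,0,-0.4],[0,0,0],1],
  [[0,0,0],[0,0,0],1],
  [[0,0,0],[0,0,0],1],
])

```text
t: 15.28
tcp_pos: [0.5433, 0.3109, 0.1248]
eef_rot: [[0.922, 0.102, 0.374], [0.094, -0.995, 0.04], [0.376, -0.001, -0.927]]
contact_force: [-10.3, -4.5, 13.9]
gripper_width: 0.0379
```

Contact is at the expected height (n = 24.1 mm against 23.7 at grasp). Ease off to a light touch, then release.

drive_tool([
  [[-0.4,0,1],[0,0,0],1],
  [[-0.2,0,0.4],[0,0,0],1],
  [[0,0,0],[0,0,0],1],
  [[0,0,0],[0,0,0],1],
])

```text
t: 15.62
tcp_pos: [0.5428, 0.3103, 0.1247]
eef_rot: [[0.922, 0.102, 0.372], [0.094, -0.995, 0.04], [0.374, -0.002, -0.927]]
contact_force: [-1.4, -0.5, 1.1]
gripper_width: 0.0377
```

drive_tool([
  [[0,0,0],[0,0,0],0.48],
  [[0,0,0],[0,0,0],0.42],
  [[0,0,0],[0,0,0],0.4],
  [[0,0,0],[0,0,0],0.4],
  [[0,0,0],[0,0,0],0.4],
  [[0,0,0],[0,0,0],0.4],
  [[0,0,0],[0,0,0],0.4],
])

```text
t: 16.2
tcp_pos: [0.5428, 0.3103, 0.1248]
eef_rot: [[0.922, 0.102, 0.373], [0.094, -0.995, 0.04], [0.375, -0.002, -0.927]]
contact_force: [-0.2, 0.0, -0.5]
gripper_width: 0.0513
```

drive_tool([
  [[-4,-0.4,10],[0,0,0],0.38],
  [[-9,-1,22],[0,0,0],0.35],
  [[-9,-1,22],[-0.58,5.47,0],0.3],
  [[0,-20,20],[-0.58,5.47,0],0.3],
  [[0,-35,10],[-0.58,5.47,0],0.3],
  [[0,-35,0],[-0.58,5.47,0],0.3],
  [[0,-35,0],[0,0,0],0.3],
  [[0,-35,0],[0,0,0],0.3],
  [[0,-20,0],[0,0,0],0.3],
  [[0,0,0],[0,0,0],0.3],
  [[0,0,0],[0,0,0],0.3],
])

```text
t: 17.12
tcp_pos: [0.5209, 0.127, 0.2096]
eef_rot: [[0.995, 0.099, 0.001], [0.099, -0.995, 0.0], [0.001, -0.0, -1.0]]
contact_force: [-0.4, 1.9, 0.4]
gripper_width: 0.0596
```

```bash
python3 - <<'E'
from lane import *
s=cam("scene");t=cam("top")
pickle.dump(s,open("pics/s5.pkl","wb"));pickle.dump(t,open("pics/t5.pkl","wb"))
m=np.zeros((600,800,3),np.uint8)
m[:350,:300]=crop(s,380,215,75,70,5)[:, :300][:350]
m[:375,300:540]=np.clip(crop(t,185,195,60,75,5)[:, :240]*1.5,0,255)
m[:240,540:]=crop(s,180,140,130,120,2)[:, :]
m[380:600,:]=np.clip(crop(t,180,120,320,88,2.5)*1.5,0,255)
cv2.imwrite("pics/m8.png",m)
E
```

```text
(no output)
```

View pics/m8.png

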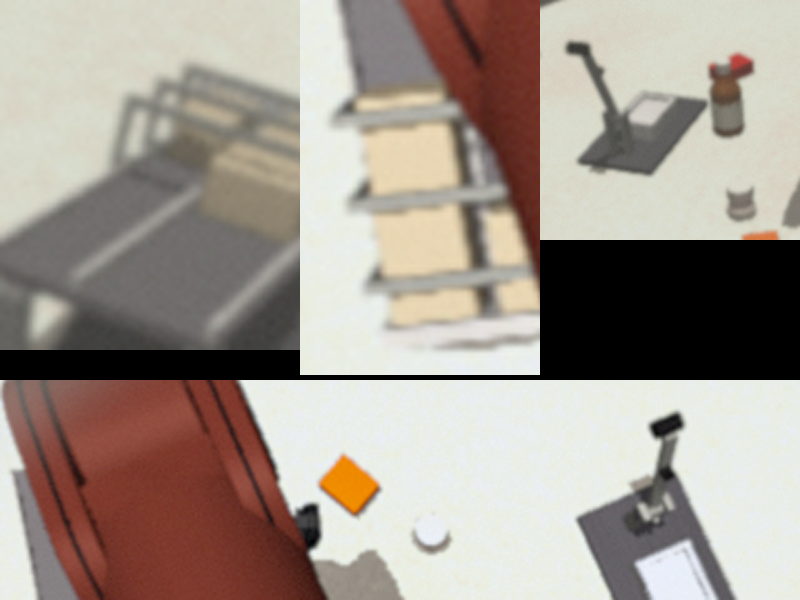

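Both blanks fill the lane from the stop to just past the third bar (top crop y 90–325). The finger is open, the jig empty and the flask upright. One numeric check, then hand in.

```bash
python3 - <<'E'
from lane import *
t0,t5,s0,s5=load("top0"),load("t5"),load("scene0"),load("s5")
print("expected top edge row of short (crop y):",(proj(t5,o+ex*.11+n*.024)[0][1]-195)*5+2)
for nm,a,b,bx in[("jar-top",t0,t5,(343,172,362,190)),("flask-top",t0,t5,(402,220,428,243)),("flask-sc",s0,s5,(262,170,285,210)),("jarA-sc",s0,s5,(270,230,290,250)),("jarB-sc",s0,s5,(323,224,342,246))]:
    x0,y0,x1,y1=bx;A=a["frame"][y0:y1,x0:x1].astype(np.float32).mean(2);B=b["frame"][y0:y1,x0:x1].astype(np.float32).mean(2)
    print(nm,"shift px",np.round(cv2.phaseCorrelate(A,B,cv2.createHanningWindow(A.shape[::-1],cv2.CV_32F)),2),"mean diff",abs(A-B).mean().round(1))
st=telemetry.state();print(st["t"],st["contact_force"])
ctrl.hand_in()
E
```

```text
expected top edge row of short (crop y): 97.27602840670326Traceback (most recent call last):
  File "<stdin>", line 6, in <module>
    return _wrapfunc(a, 'round', decimals=decimals, out=out)
    return _wrapit(obj, method, *args, **kwds)
    conv = _array_converter(obj)
ValueError: setting an array element with a sequence. The requested array has an inhomogeneous shape after 1 dimensions. The detected shape was (2,) + inhomogeneous part.
```

```bash
python3 - <<'E'
from lane import *
t0,t5,s0,s5=load("top0"),load("t5"),load("scene0"),load("s5")
for nm,a,b,bx in[("jar-top",t0,t5,(343,172,362,190)),("flask-top",t0,t5,(402,220,428,243)),("flask-sc",s0,s5,(262,170,285,210)),("jarA-sc",s0,s5,(270,230,290,250)),("jarB-sc",s0,s5,(323,224,342,246))]:
    x0,y0,x1,y1=bx;A=a["frame"][y0:y1,x0:x1].astype(np.float32).mean(2);B=b["frame"][y0:y1,x0:x1].astype(np.float32).mean(2)
    print(nm,"shift px",np.round(cv2.phaseCorrelate(A,B,cv2.createHanningWindow(A.shape[::-1],cv2.CV_32F))[0],2),"mean diff",abs(A-B).mean().round(1))
st=telemetry.state();print(st["t"],st["contact_force"])
print(ctrl.hand_in())
E
```

```text
jar-top shift px [ 0.1  -0.09] mean diff 25.9
flask-top shift px [ 0.41 -0.01] mean diff 20.5
flask-sc shift px [-0.04 -0.01] mean diff 8.2
jarA-sc shift px [ 0.06 -0.06] mean diff 3.1
jarB-sc shift px [-0.09  0.12] mean diff 46.1
17.2167 [-0.66926161  0.46210521 -1.07638739]
the job is handed in; nothing more can be done
None
```

The job is done and handed in at 17.2 s on the robot's clock. I swung the hold-down finger open, and it stayed open. The long blank, then the short one, were each lowered onto the slope to a light touch and let go.

**Blanks:** In the last pictures both blanks lie in the wide lane. The long one is at the stop and the short one against it, with its upper edge near the predicted row (about 90 seen, 97 predicted). The narrow block looks unmoved.

**Bystanders:** The jars and the flask shifted by 0.4 px or less between the first and last pictures. The image differences were large at jar B in the scene view, which I put down to the arm or its shadow crossing it, so that check is weaker.

**Forces:** Nothing was touching the tool at hand-in (about 1 N). The highest tool force I read was about 18 N, briefly when the short blank first met the floor.

**Disagreements:** The two cameras differed by about 3 mm across the lane, within the 3 mm clearance on each side. The first corner-based estimate of the lane's yaw (8.6°) was replaced by the wall-line fit (6.05°).

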